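Gauge the breathing-hose connectors and sort them

ROBOT

A 6-joint arm with a two-finger parallel gripper is mounted at the origin on the work surface. World frame = base frame: x ahead of the robot, y to its left, z up, the work surface at z = 0. Lengths are in m, angles in rad, forces in N, time in s.
With the tool pointing down it reaches from about 0.375 to 0.975 m from the base axis. Payload 3.8 kg.
Tool frame: the origin (TCP) lies midway between the tips of the shut fingers; the grasp point (between the pads) lies 19 mm behind it; z points along the fingers, y is the line along which they close (so a half turn about z gives the same grasp; the last joint's range is limited). The gripper opens to 85 mm and grips with 20 to 120 N. Pads are 22 mm wide; open, the fingers measure 114 mm over their backs; the gripper's body (76 mm by 85 mm) begins 54 mm behind the grasp point. The pads swing forward as they close: fully open they stand 13 mm farther back than shut.
Start: joints at [-1.251, 0.264, 1.604, -0, 1.274, -0.037], TCP at [0.236, -0.632, 0.195] pointing down, gripper open.
Joint ranges: [-2.63, 2.63], [-0.94, 2.18], [0.31, 2.57], [-1.31, 4.45], [0, 2.66], [-2.55, 2.55]. Speed limits (rad/s): [2.57, 2.57, 3.14, 3.14, 3.14, 3.14].

INTERFACE

Orientations are given as a rotation vector (axis times angle).
In Python, from workcell import * gives the robot as it stands. The module is installed in compiled form; this text tells all that it offers.
- The arm moves only by the tool apply_moves, never from a script. Its arguments are lists of equal length, an entry for each row: "fingers": the opening, from 0 (shut) to 1 (fully open); "travel": the shift along the tool's x, y, z normalised to -1 to 1, where 1 is 0.05 m, a list of three; "rotation": the turn, a rotation vector about the tool's x, y, z normalised to -1 to 1, where 1 is 6 degrees, a list of three. In form: {"fingers": [fingers, ...], "travel": [[dx, dy, dz], ...], "rotation": [[ax, ay, az], ...]}. A call has 1 to 12 rows; each row shifts and turns the commanded pose from where the row before left it, along the tool's axes as they then stand; what a row does not reach is not made up. A row lasts 1/10 s, in which the tool goes at most 50 mm and 8.59 degrees, less where a joint would pass 70% of its speed; a pose out of reach is approached as far as the arm can. A call with a number of a shift or a turn outside -1 to 1 is refused whole. A call with a gripper value outside its range is refused whole. The fingers move at their own pace and stop on an object; "newtons" is the grip in N (left out, the last holds). Time passes only in rows, so rows that do not move let the fingers close. It gives the time, the measured TCP pose, the force, the opening and the grip force at its end, in the units of the state.
- read_state(): the state, without advancing time (a new reading comes with each control period).
- read_camera(name): name is "side" or "top" or "wrist"; returns a dict with "image" (400x640x3 uint8, red, green, blue), "fx", "fy", "cx", "cy" (pixels), "extrinsics" (4x4, takes a point from world to camera coordinates). Camera axes: x right, y down, z forward; pixel columns grow to the right and rows downward; lengths in m; the calibration is good to about 2 mm. A picture is of the moment at which its call begins. There is no depth.
- finish_job(): hands the job in; it is judged then, once.
Trained networks look in the newest picture that a camera, given by its name, has taken for a name from the list of things; names that differ only in an ending like _2 or _b are one class to them, and where a whole thing is asked for, a point or a joint stands for the part that bears it (a point fixed in the world has none). Each returns a list of dicts, best first, with "p" (0 to 1); they miss things now and then, are a little off and sometimes report something else, mostly with a low value. They report only what shows in the picture. A call takes as long as a camera call. They do not tell look-alikes from the thing itself.
- regions_of(camera, name): "mask" (400x640 bool, what is visible of it) and "bbox" ([left, top, width, height] in pixels, round what is visible of it).
- tip_of(camera, name): "location" ([column, row] in pixels: a listed point, or the origin of a listed thing).
The state is a dict: "time": time; "q": joint angles; "joint_vel": joint speeds; "joint_torque": joint torques, N m; "tool_pos": TCP position; "tcp_rot": TCP orientation; "wrist_force": force on the tool from outside, world axes, zero at the start; "torque": the same for the moment, N m; "width": opening from 0.0 (shut) to 1.0 (fully open); "grip_force": force on a finger pad.
Only numpy, scipy, OpenCV 4.12 (cv2) and the standard library are available. Lean on these libraries where they do the work, as an engineer would, in place of code of your own. Each camera call takes 0.05 s, during which the arm holds its last target. There are 200 camera calls.

TASK

Check the two white hose connectors on the steel gauge, one after the other: slide each, collar down, over the upright pin as far as it goes by itself or with a light push, without forcing it. One that goes fully down onto the gauge's base is good and is stood upright in the low steel tray; one that stops up at the pin's shoulder is a reject and is stood upright in the cardboard carton. Put the first away before you try the second, and leave everything else on the desk where it is.

Things in the scene. Friction and masses are not known exactly. Their poses are not given: they have to be found in the camera images.
- connector_a: one of the two white plastic hose connectors: a straight open tube 50 mm tall, standing upright; collar at its lower end 35 mm across and 15 mm high, barrel above it 29 mm across, 30 g. Outside the two are alike; the bore at the collar end may be too tight for the gauge pin, which only trying shows. Origin: centre of its underside, z up the tube
- connector_b: one of the two white plastic hose connectors: a straight open tube 50 mm tall, standing upright; collar at its lower end 35 mm across and 15 mm high, barrel above it 29 mm across, 30 g. Outside the two are alike; the bore at the collar end may be too tight for the gauge pin, which only trying shows. Origin: centre of its underside, z up the tube
- gauge: steel plug gauge, fixed: a dark base block 70 x 70 x 20 mm with an upright round pin in its middle that stands 66 mm out of it. Heights on the pin above the block: 0 to 38 mm, 20 mm thick; 38 to 42 mm, sloping shoulder; 42 to 56 mm, 16 mm thick; 56 to 66 mm, cone to a 7 mm wide tip. Origin: centre of the block's underside, z up
- gauge_base (a point): centre of the top face of the gauge's base block, on the pin's axis, 20 mm above the desk. A good connector (bore 22.6 mm) goes down until its underside rests here; a tight one stops with its underside 39 to 42 mm above this point
- gauge_top (a point): tip of the gauge pin, on its axis, 86 mm above the desk
- steel_tray: low square steel tray for good connectors, fixed: 140 x 140 mm outside, walls 25 mm high and 3 mm thick, floor 3 mm thick. Origin: centre of its underside; x and y along its sides
- tray_floor (a point): centre of the steel tray's inner floor
- carton: open square cardboard carton for rejects, fixed: 140 x 140 mm outside, walls 45 mm high and 4 mm thick, floor 4 mm thick. Origin: centre of its underside; x and y along its sides
- carton_floor (a point): centre of the carton's inner floor
- tape_roll: bystander: roll of paper tape lying flat, 60 mm across, 19 mm high; origin at the centre of its underside
- swab_box: bystander: small white box 60 x 45 x 28 mm; origin at the centre of its underside
- oximeter: bystander: finger-clip pulse meter, 58 x 33 x 28 mm; origin at the centre of its underside
- honey_jar: bystander: amber jar with brass lid, 68 mm across, 95 mm tall; origin at the centre of its underside
- drink_can: bystander: drink can, 54 mm across, 120 mm tall; origin at the centre of its underside
- orange: bystander: an orange, 72 mm across, 69 mm tall; origin at the centre of its underside
- tea_box: bystander: upright paper carton 65 x 100 x 130 mm; origin at the centre of its underside
Mind the look-alikes: they are no part of the job. Leave any purple look-alike of the connector_b alone.

How it is judged:
By the outcome, as a careful person would: the job done as asked, in the order asked, and still so for the second after the job is handed in, with the robot touching nothing.
It also fails if it takes over 72 s, if anything falls off the work surface, if the arm or the gripper's body presses on something with over 40 N, if the wrist force passes 120 N, or if a joint passes its speed limit or range.

## Working session

There is one attempt and no reset: what is moved stays moved. The work goes in short steps, Python scripts to look and compute and a tool call to move; the robot and the scene stay as the last step left them, time stands still between calls to the robot, and variables do not carry over. Pictures are saved under pics/ and viewed, at most 10 in all, crops included, and the job is handed in when it is done.

Besides the shell and the picture viewer there is one more tool, called by a JSON object that holds its "op" and its "data". apply_moves: Moves the arm, as the interface text tells. Scaled input: -1 to 1 covers 0.05 m each way for a shift and 6 degrees each way for a turn. Its arguments: {"type":"object","properties":{"fingers":{"type":"array","items":{"type":"number"}},"travel":{"type":"array","items":{"type":"array","items":{"type":"number"}}},"rotation":{"type":"array","items":{"type":"array","items":{"type":"number"}}},"newtons":{"type":"number"}},"required":["fingers","travel","rotation"]}

```bash
mkdir -p pics; cat > h.py <<'E'
from workcell import *
import numpy as np, cv2
from scipy.spatial.transform import Rotation as R
def ray(c,uv):
    E=np.array(c["extrinsics"]);Rm,t=E[:3,:3],E[:3,3]
    d=Rm.T@np.array([(uv[0]-c["cx"])/c["fx"],(uv[1]-c["cy"])/c["fy"],1.]);return -Rm.T@t,d
def onz(c,uv,z):
    o,d=ray(c,uv);return o+d*(z-o[2])/d[2]
def proj(c,p):
    E=np.array(c["extrinsics"]);q=E[:3,:3]@np.array(p)+E[:3,3];return c["fx"]*q[0]/q[2]+c["cx"],c["fy"]*q[1]/q[2]+c["cy"]
def tri(a,ua,b,ub):
    o1,d1=ray(a,ua);o2,d2=ray(b,ub);s=np.linalg.lstsq(np.c_[d1,-d2],o2-o1,rcond=None)[0]
    p,q=o1+s[0]*d1,o2+s[1]*d2;return (p+q)/2,np.linalg.norm(p-q)
def save(c,n): cv2.imwrite(f"pics/{n}.png",c["image"][:,:,::-1])
E
python3 - <<'E'
from h import *
np.set_printoptions(precision=4,suppress=True)
s=read_state();print(s)
C={n:read_camera(n) for n in("top","side")}
cv2.imwrite("pics/both.png",np.vstack([cv2.resize(C[n]["image"],(480,300)) for n in C])[:,:,::-1])
save(C["top"],"top")
for n in C:
  o,d=ray(C[n],(320,200));print(n,o,d,C[n]["fx"])
Z={"connector_a":0,"gauge":0,"gauge_base":.02,"gauge_top":.086,"tray_floor":.003,"carton_floor":.004,"honey_jar":0,"drink_can":0,"orange":0,"tea_box":0,"tape_roll":0,"swab_box":0,"oximeter":0}
for k,z in Z.items():
  for n in C:
    for r in tip_of(n,k)[:4]: 
      if r["p"]>.2: print(k,n,round(r["p"],2),np.array(r["location"]),onz(C[n],r["location"],z)[:2])
E
```

```text
{'time': 0.0, 'q': array([-1.2509,  0.2648,  1.6054,  0.    ,  1.2737, -0.0369]), 'joint_vel': array([ 0.    , -0.0003, -0.0009, -0.0016, -0.001 , -0.0011]), 'joint_torque': array([  0.    , -51.5107, -36.7312,  -0.0005,   0.0129,   0.    ]), 'tool_pos': array([ 0.2355, -0.6317,  0.1936]), 'tcp_rot': array([-3.0895, -0.5571,  0.0005]), 'wrist_force': array([ 0.3614, -0.1269, -0.4382]), 'torque': array([ 0.0104, -0.0049, -0.0346]), 'grip_force': 0.0, 'width': 0.9997023492984541}
top [0.5338 0.0695 1.1084] [ 0.0501 -0.0106 -0.9988] 419.9180875745916
side [0.3587 1.0298 0.6804] [ 0.1949 -0.8446 -0.4987] 432.15384570580164
connector_a top 0.72 [259.4 277. ] [0.3921 0.2212]
connector_a top 0.64 [342.1 264.2] [0.4196 0.0042]
connector_a top 0.63 [264.5 193.5] [0.6103 0.204 ]
connector_a top 0.57 [239.8 211.2] [0.5652 0.2699]
connector_a side 0.84 [382.5 281.5] [0.3932 0.2249]
connector_a side 0.8 [296.6 265.7] [0.6088 0.2109]
connector_a side 0.8 [311.6 287.3] [0.5531 0.2808]
connector_a side 0.58 [352.1 280.4] [0.4645 0.2364]
gauge top 0.85 [333.8 205. ] [0.5752 0.0216]
gauge side 0.77 [3
[... 825 characters left out ...]
 [ 0.7749 -0.047 ]
drink_can side 0.4 [233.9 317.8] [0.6928 0.4108]
orange top 0.89 [187.3 162.7] [0.6975 0.4074]
tea_box top 0.77 [422.8 126.4] [ 0.7793 -0.2222]
tea_box side 0.89 [281.5 184.2] [ 0.7752 -0.1992]
tape_roll top 0.75 [342.3 264.1] [0.4199 0.0037]
tape_roll top 0.31 [419.1 126.1] [ 0.7803 -0.2123]
swab_box top 0.96 [202.  230.8] [0.5162 0.3699]
swab_box top 0.68 [343.2 264.8] [0.418  0.0014]
swab_box side 0.92 [321.5 317.4] [0.5095 0.3695]
swab_box side 0.38 [383.3 232. ] [0.4119 0.0149]
oximeter top 0.56 [314.4 152.6] [0.716  0.0693]
oximeter side 0.58 [299. 264.] [0.6047 0.2031]
oximeter side 0.5 [272.4 232. ] [0.715  0.0809]
oximeter side 0.45 [382.8 183.9] [ 0.4418 -0.2736]
```

View pics/top.png

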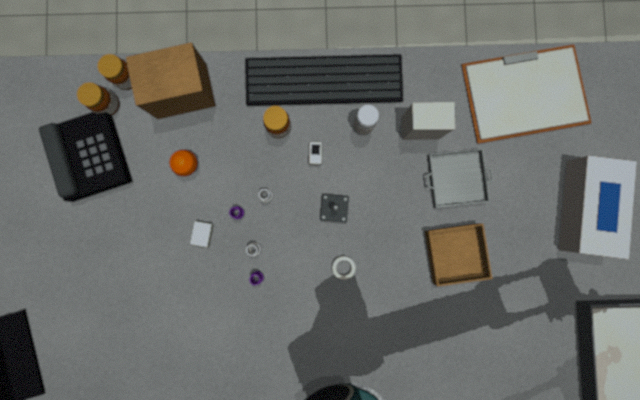

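View pics/both.png

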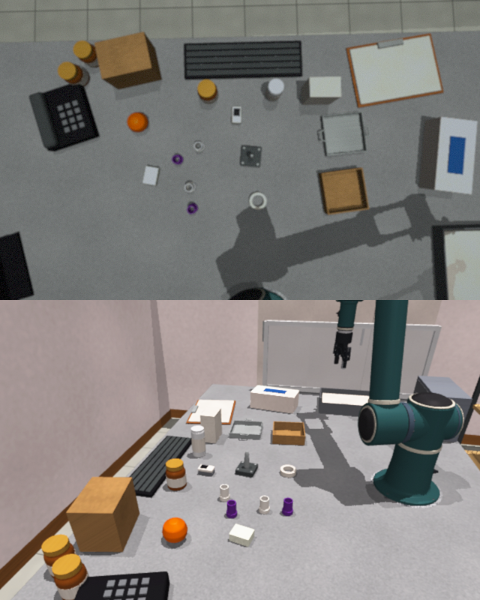

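The top view shows the candidates: white tubes at (265,195) and (253,249), purple look-alikes at (237,212) and (257,278), and the white tape ring at (343,267). I choose the two white ones, and will check them in a close crop.

```bash
python3 - <<'E'
from h import *
np.set_printoptions(precision=4,suppress=True)
T=read_camera("top");S=read_camera("side")
a=cv2.resize(T["image"][170:300,215:365],(600,520),interpolation=cv2.INTER_CUBIC)
cv2.imwrite("pics/crop.png",a[:,:,::-1])
for n,c in(("top",T),("side",S)):
  for k in("connector_a","gauge","steel_tray","carton"):
    for r in regions_of(n,k)[:5]:
      if r["p"]<.3: continue
      m=r["mask"];x,y,w,h=r["bbox"];col=c["image"][m].mean(0)
      u=(x+w/2-.5,y+h/2-.5);print(n,k,round(r["p"],2),r["bbox"],col.astype(int),{z:onz(c,u,z)[:2] for z in(.003,.025,.05)})
s=read_state();print(R.from_rotvec(s["tcp_rot"]).as_matrix())
E
```

```text
top connector_a 0.69 [250.8, 269.4, 18.5, 16.1] [67 46 83] {0.003: array([0.3926, 0.2204]), 0.025: array([0.3954, 0.2174]), 0.05: array([0.3986, 0.214 ])}
top connector_a 0.61 [265.0, 104.3, 28.5, 33.7] [131 102  48] {0.003: array([0.8038, 0.1622]), 0.025: array([0.7984, 0.1603]), 0.05: array([0.7923, 0.1582])}
top connector_a 0.49 [230.9, 205.2, 16.0, 11.0] [67 41 86] {0.003: array([0.5678, 0.273 ]), 0.025: array([0.5671, 0.2689]), 0.05: array([0.5664, 0.2643])}
top connector_a 0.43 [247.7, 240.9, 13.3, 14.9] [116 118 117] {0.003: array([0.4683, 0.234 ]), 0.025: array([0.4696, 0.2307]), 0.05: array([0.4711, 0.227 ])}
top gauge 0.64 [320.9, 192.5, 27.1, 28.7] [66 71 71] {0.003: array([0.5715, 0.0214]), 0.025: array([0.5708, 0.0224]), 0.05: array([0.5699, 0.0235])}
top steel_tray 0.97 [429.3, 149.3, 63.3, 57.8] [121 127 125] {0.003: array([ 0.6388, -0.3154]), 0.025: array([ 0.6367, -0.3077]), 0.05: array([ 0.6343, -0.299 ])}
top carton 0.83 [426.8, 223.4, 65.2, 63.2] [112  87  54] {0.003: array([ 0.4372, -0.3018]), 0.025: array([ 0.4391, -0.2944]), 0.05: array([ 0.4413, -0.286 ])}
sid
[... 647 characters left out ...]
a 0.42 [315.6, 204.7, 27.5, 32.1] [78 80 81] {0.003: array([ 0.5721, -0.0078]), 0.025: array([0.5652, 0.0259]), 0.05: array([0.5573, 0.0642])}
side gauge 0.86 [317.8, 202.6, 23.9, 34.3] [81 83 83] {0.003: array([ 0.5721, -0.0134]), 0.025: array([0.5652, 0.0205]), 0.05: array([0.5573, 0.059 ])}
side steel_tray 0.57 [305.2, 157.0, 46.4, 31.2] [147 147 147] {0.003: array([ 0.64  , -0.3164]), 0.025: array([ 0.6309, -0.2727]), 0.05: array([ 0.6205, -0.223 ])}
side carton 0.85 [364.6, 162.8, 42.5, 29.8] [130  94  57] {0.003: array([ 0.4377, -0.3195]), 0.025: array([ 0.4351, -0.2757]), 0.05: array([ 0.4322, -0.2259])}
[[ 0.937   0.3493 -0.    ]
 [ 0.3493 -0.937   0.    ]
 [-0.     -0.     -1.    ]]
```

View pics/crop.png

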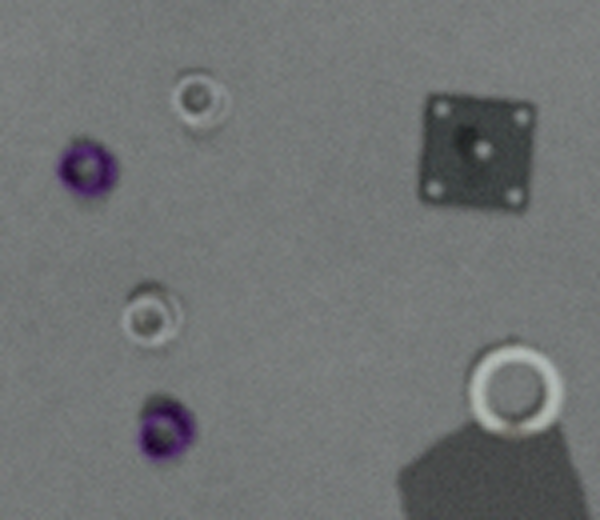

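The crop confirms it. The white tubes stand at crop (200,100) and (152,318), which is image (265,195) and (253,249); the purple ones at crop (88,168) and (166,430) are separate. The gauge tip is at about (336,207). Next I move to above the near connector.

{"op": "apply_moves", "data": {"fingers": [0.6,0.6,0.6,0.6,0.6,0.6,0.6,0.6,0.6,0.6], "travel": [[0.7,-0.66,0],[0.7,-0.66,0],[0.7,-0.66,0],[0.7,-0.66,0],[0.7,-0.66,0],[0.7,-0.66,0],[0.7,-0.66,0],[0.7,-0.66,0],[0.7,-0.66,0],[0.7,-0.66,0]], "rotation": [[0,0,0],[0,0,0],[0,0,0],[0,0,0],[0,0,0],[0,0,0],[0,0,0],[0,0,0],[0,0,0],[0,0,0]]}}

```text
time: 2.9
tool_pos: [0.4491, -0.1993, 0.1954]
tcp_rot: [3.091, 0.557, 0.002]
wrist_force: [1.1, -0.2, 0.1]
width: 0.598
grip_force: 0.0
```

```bash
cat >> h.py <<'E'
def need(p):
    s=read_state();M=R.from_rotvec(s["tcp_rot"]).as_matrix();return M.T@(np.array(p)-s["tool_pos"])/.05
E
python3 - <<'E'
from h import *
np.set_printoptions(precision=3,suppress=True)
T=read_camera("top")
for u in((252.4,249.6),(264.1,194.1)):print(onz(T,u,.05))
s=read_state();print(s["tool_pos"],s["q"],s["width"],need((.46,.228,.19)))
E
```

```text
[0.467 0.231 0.05 ]
[0.605 0.199 0.05 ]
[ 0.452 -0.193  0.195] [-0.459 -0.09   1.986  0.007  1.245  0.75 ] 0.6032494217359298 [ 3.117 -7.817  0.154]
```

{"op": "apply_moves", "data": {"fingers": [0.6,0.6,0.6,0.6,0.6,0.6,0.6,0.6,0.6,0.6], "travel": [[0.35,-0.87,0],[0.35,-0.87,0],[0.35,-0.87,0],[0.35,-0.87,0],[0.35,-0.87,0],[0.35,-0.87,0],[0.35,-0.87,0],[0.35,-0.87,0],[0.35,-0.87,0],[0,0,0]], "rotation": [[0,0,0],[0,0,0],[0,0,0],[0,0,0],[0,0,0],[0,0,0],[0,0,0],[0,0,0],[0,0,0],[0,0,0]]}}

```text
time: 3.95
tool_pos: [0.4592, 0.2258, 0.1953]
tcp_rot: [-3.088, -0.566, -0.002]
wrist_force: [-0.3, -1.5, -1.0]
width: 0.592
grip_force: 0.0
```

```bash
python3 - <<'E'
from h import *
np.set_printoptions(precision=4,suppress=True)
W=read_camera("wrist");save(W,"w1")
s=read_state();print(s["tool_pos"],s["q"]);o,d=ray(W,(320,200));print(o,d,W["fx"])
for r in tip_of("wrist","connector_a"):print(r["p"],r["location"],onz(W,r["location"],0))
print(proj(W,(.467,.231,.05)),proj(W,s["tool_pos"]))
E
```

```text
[0.4591 0.2231 0.1951] [ 0.4035 -0.0501  1.9496  0.0001  1.242   1.6126]
[0.5343 0.2543 0.3732] [-0.2902 -0.0931 -0.9526] 291.3630669357145
0.85 [387.2, 64.1] [0.6042 0.203  0.    ]
0.81 [302.2, 213.8] [0.3934 0.2336 0.    ]
0.65 [316.7, 79.2] [0.5598 0.2742 0.    ]
(np.float64(322.80827226505494), np.float64(172.93163302292334)) (np.float64(328.2687300462816), np.float64(234.86804441536623))
```

View pics/w1.png

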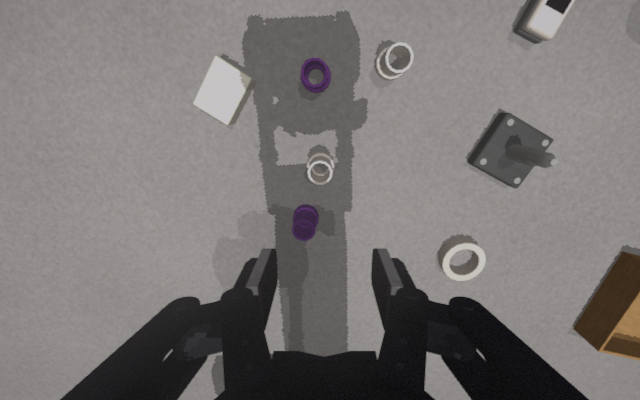

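```bash
python3 - <<'E'
from h import *
np.set_printoptions(precision=4,suppress=True)
W=read_camera("wrist")
for n,u,z in(("near top",(320,173),.05),("near bot",(320,157),0.015),("far top",(399.5,57),.05),("tip",(551,160),.086),("bolts",(513.7,151.7),.02)):print(n,onz(W,u,z))
for n in("gauge_top","gauge_base"):print([ (r["p"],r["location"],onz(W,r["location"],.086 if n[-1]=="p" else .02)) for r in tip_of("wrist",n)[:2]])
for p in ((.466,.229,.1),):print(need(p))
E
```

```text
near top [0.4657 0.2292 0.05  ]
near bot [0.477  0.2339 0.015 ]
far top [0.6047 0.196  0.05  ]
tip [0.5661 0.0224 0.086 ]
bolts [0.5661 0.0178 0.02  ]
[(0.77, [550.2, 160.4], array([0.5655, 0.0229, 0.086 ]))]
[(0.65, [507.9, 151.1], array([0.5642, 0.0248, 0.02  ]))]
[ 0.1925 -0.1316  1.8966]
```

The wrist view shows the near white connector's rim at (320,173), with the purple one below it at (304,225) and clear of the fingers. The gauge tip is at (552,160).

{"op": "apply_moves", "data": {"fingers": [0.6,0.6,0.6,0.6,0.6,0.6,0.6,0,0,0,0,0], "travel": [[0.17,-0.1,0.5],[0,0,0.7],[0,0,0.7],[0,0,0.6],[0,0,0.5],[0,0,0.5],[0,0,0],[0,0,0],[0,0,0],[0,0,0],[0,0,0],[0,0,0]], "rotation": [[0,0,0],[0,0,0],[0,0,0],[0,0,0],[0,0,0],[0,0,0],[0,0,0],[0,0,0],[0,0,0],[0,0,0],[0,0,0],[0,0,0]], "newtons": 25}}

```text
time: 5.4
tool_pos: [0.4661, 0.2288, 0.0209]
tcp_rot: [-3.091, -0.558, -0.002]
wrist_force: [0.2, 0.2, 0.5]
width: 0.0
grip_force: 0.0
```

```bash
python3 - <<'E'
from h import *
W=read_camera("wrist");save(W,"w2");s=read_state();print(s["tool_pos"],s["width"],s["grip_force"],s["wrist_force"],proj(W,s["tool_pos"]+[0,0,.031]))
E
```

```text
[0.46592913 0.22875734 0.02064556] 0.0002245176751356996 0.0 [-0.53000105 -1.13403737 -0.83839467] (np.float64(324.6907522818238), np.float64(256.4291436289177))
```

View pics/w2.png

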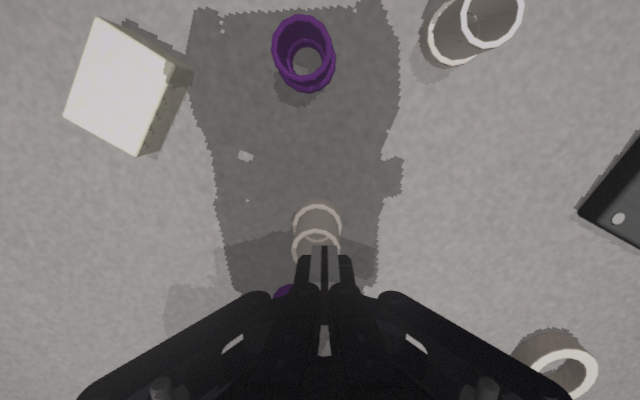

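The picture shows the fingers shut empty, with the connector's rings ahead of them at (316,247) and (318,222). I check its state from the other cameras before acting.

```bash
python3 - <<'E'
from h import *
W=read_camera("wrist");S=read_camera("side");T=read_camera("top");s=read_state()
f=lambda i,k:cv2.resize(i,(400,300),interpolation=cv2.INTER_CUBIC)
a=f(W["image"][185:290,250:390],1);b=f(S["image"][225:315,280:400],1);c=f(T["image"][210:300,200:320],1)
cv2.imwrite("pics/c3.png",np.vstack([np.hstack([a,b]),np.hstack([c,c*0])])[:,:,::-1])
np.set_printoptions(precision=4,suppress=True)
for u in((316,247),(318,222)):print([onz(W,u,z) for z in(0,.029,.05)])
for z in(0,.05):print([proj(W,p) for p in((.466,.229,z),(.466+.937*.0145,.229+.349*.0145,z))])
for n in("side","top"):
  c=S if n=="side" else T
  print(n,[(round(r["p"],2),r["location"],onz(c,r["location"],0)[:2]) for r in tip_of(n,"connector_a")[:5]])
E
```

```text
[array([0.4446, 0.2277, 0.    ]), array([0.4587, 0.232 , 0.029 ]), array([0.4689, 0.2351, 0.05  ])]
[array([0.4642, 0.2333, 0.    ]), array([0.4754, 0.2368, 0.029 ]), array([0.4836, 0.2393, 0.05  ])]
[(np.float64(324.31056074044943), np.float64(221.72113539477542)), (np.float64(324.33393903226107), np.float64(202.94543935972575))]
[(np.float64(324.373513153585), np.float64(254.66343358839597)), (np.float64(324.40552836712914), np.float64(231.28945974254137))]
side [(0.78, [382.6, 281.4], array([0.393 , 0.2245])), (0.58, [299.3, 267.7], array([0.6001, 0.2171])), (0.54, [351.5, 283.0], array([0.4644, 0.246 ]))]
top [(0.57, [265.4, 196.6], array([0.602 , 0.2017])), (0.43, [237.8, 212.2], array([0.5627, 0.2752]))]
```

View pics/c3.png

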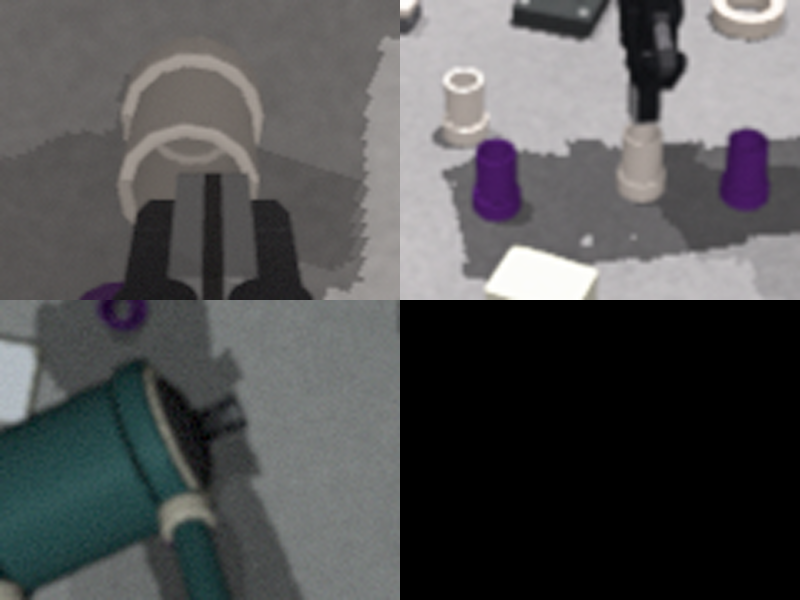

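The connector still stands upright (side crop (640,160)), and the fingertips appear at or just above its rim. I work out where the tips really are.

```bash
python3 - <<'E'
from h import *
np.set_printoptions(precision=4,suppress=True)
W=read_camera("wrist");S=read_camera("side");s=read_state();p=s["tool_pos"]
print("side tcp",proj(S,p),"z.06",proj(S,p+[0,0,.04]))
print("side px tip z for plane:",[onz(S,(353.5,261.5),z) for z in(.02,.04,.05,.06,.07)])
print("side conn base if at",proj(S,(.466,.229,0)),proj(S,(.466,.229,.05)),"wrist cam",ray(W,(320,200))[0])
im=S["image"].astype(int);m=(im.min(2)>95)&(im.max(2)-im.min(2)>8)
x0,x1,y0,y1=338,366,255,292
for y in range(y0,y1,2):print(y,[tuple(im[y,x]) for x in(346,352,357)])
E
```

```text
side tcp (np.float64(352.49344722459136), np.float64(271.72370560353687)) z.06 (np.float64(353.0450260270603), np.float64(258.2935144421227))
side px tip z for plane: [array([0.4692, 0.1894, 0.02  ]), array([0.4658, 0.2148, 0.04  ]), array([0.4642, 0.2276, 0.05  ]), array([0.4625, 0.2403, 0.06  ]), array([0.4608, 0.253 , 0.07  ])]
side conn base if at (np.float64(351.95676672677354), np.float64(278.31614187766615)) (np.float64(352.6297393233576), np.float64(261.76939380976734)) wrist cam [0.5408 0.2571 0.1977]
255 [(np.int64(189), np.int64(186), np.int64(188)), (np.int64(25), np.int64(26), np.int64(29)), (np.int64(56), np.int64(56), np.int64(58))]
257 [(np.int64(195), np.int64(192), np.int64(194)), (np.int64(24), np.int64(26), np.int64(27)), (np.int64(64), np.int64(63), np.int64(66))]
259 [(np.int64(193), np.int64(191), np.int64(191)), (np.int64(20), np.int64(21), np.int64(25)), (np.int64(63), np.int64(62), np.int64(65))]
261 [(np.int64(189), np.int64(186), np.int64(188)), (np.int64(50), np.int64(49), np.int64(51)), (np.int64(113), np.int64(110), np.int64(112))]
263 [(np.int64(188), 
[... 1461 characters left out ...]
p.int64(122), np.int64(119)), (np.int64(169), np.int64(159), np.int64(153)), (np.int64(134), np.int64(127), np.int64(122))]
285 [(np.int64(104), np.int64(102), np.int64(104)), (np.int64(143), np.int64(136), np.int64(131)), (np.int64(79), np.int64(77), np.int64(78))]
287 [(np.int64(104), np.int64(103), np.int64(105)), (np.int64(104), np.int64(102), np.int64(103)), (np.int64(98), np.int64(97), np.int64(98))]
289 [(np.int64(101), np.int64(99), np.int64(100)), (np.int64(103), np.int64(101), np.int64(103)), (np.int64(106), np.int64(104), np.int64(106))]
291 [(np.int64(103), np.int64(100), np.int64(102)), (np.int64(106), np.int64(104), np.int64(105)), (np.int64(103), np.int64(100), np.int64(103))]
```

{"op": "apply_moves", "data": {"fingers": [0,0,0,0], "travel": [[0,0,-0.6],[0,0,-0.8],[0,0,-0.6],[0,0,0]], "rotation": [[0,0,0],[0,0,0],[0,0,0],[0,0,0]]}}

```text
time: 6.2
tool_pos: [0.4695, 0.2302, 0.1255]
tcp_rot: [-3.089, -0.557, -0.015]
wrist_force: [0.0, 0.7, 0.0]
width: -0.0
grip_force: 0.0
```

```bash
python3 - <<'E'
from h import *
np.set_printoptions(precision=4,suppress=True)
W=read_camera("wrist");S=read_camera("side");s=read_state();p=s["tool_pos"]
wi=W["image"].copy();si=S["image"].copy()
cv2.drawMarker(wi,tuple(int(round(v)) for v in proj(W,p)),(255,0,0),0,8,1);cv2.drawMarker(si,tuple(int(round(v)) for v in proj(S,p)),(255,0,0),0,4,1)
print(p,proj(W,p),proj(S,p))
a=cv2.resize(wi[150:300,220:420],(400,300),interpolation=2);b=cv2.resize(si[220:300,300:407],(400,300),interpolation=2)
cv2.imwrite("pics/c4.png",np.hstack([a,b])[:,:,::-1])
E
```

```text
[0.4661 0.2288 0.1208] (np.float64(324.88085059676735), np.float64(235.68057188860556)) (np.float64(353.59226978937966), np.float64(236.81407899739918))
```

View pics/c4.png

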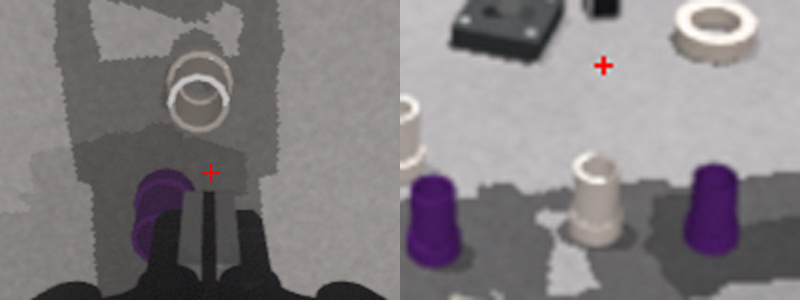

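In this picture the shut fingertips (side crop (603,17)) sit about 37 mm above the projected TCP marker (603,65). The wrist view agrees, and the earlier close met no contact, so the fingers hang that much higher than reported. The connector is untouched. I check the numbers.

```bash
python3 - <<'E'
from h import *
np.set_printoptions(precision=4,suppress=True)
W=read_camera("wrist");S=read_camera("side");s=read_state();p=s["tool_pos"]
print(p,s["q"])
print("conn top wrist",onz(W,(319,201.5),.05),"bot",onz(W,(319.5,189),.015))
print("conn top side",onz(S,(300+195/3.738,220+167/3.75),.05))
im=S["image"].astype(int)
print([int(im[y,354].mean()) for y in range(214,242)])
# FK-independent: tip z along vertical through p
for z in(.12,.14,.15,.16,.17):print(z,proj(S,(p[0],p[1],z)),proj(W,(p[0],p[1],z)))
E
```

```text
[0.4644 0.228  0.1186] [0.4083 0.0297 2.0177 0.     1.0967 1.6222]
conn top wrist [0.4639 0.2332 0.05  ] bot [0.4657 0.2339 0.015 ]
conn top side [0.4654 0.2394 0.05  ]
[20, 20, 23, 22, 23, 23, 22, 23, 21, 20, 21, 61, 124, 167, 185, 185, 184, 185, 187, 188, 184, 182, 185, 187, 188, 189, 187, 188]
0.12 (np.float64(354.4133182399162), np.float64(237.01554306964695)) (np.float64(324.7875243264664), np.float64(235.71792786211))
0.14 (np.float64(354.720474307564), np.float64(229.6618065730831)) (np.float64(324.86106005555735), np.float64(249.6057087117057))
0.15 (np.float64(354.876458721494), np.float64(225.9273262927629)) (np.float64(324.90410911665214), np.float64(257.7358508025642))
0.16 (np.float64(355.0340810803835), np.float64(222.15363136914755)) (np.float64(324.9523570507121), np.float64(266.84783953176054))
0.17 (np.float64(355.193367319747), np.float64(218.34010087053932)) (np.float64(325.00680615183893), np.float64(277.13096575154566))
```

{"op": "apply_moves", "data": {"fingers": [0.6,0.6,0.6,0.6,0.6,0.6,0.6,0.6], "travel": [[0,-0.09,0],[0,0,0.3],[0,0,0.4],[0,0,0.4],[0,0,0.4],[0,0,0.4],[0,0,0.3],[0,0,0]], "rotation": [[0,0,0],[0,0,0],[0,0,0],[0,0,0],[0,0,0],[0,0,0],[0,0,0],[0,0,0]]}}

```text
time: 7.2
tool_pos: [0.4601, 0.2311, 0.0057]
tcp_rot: [3.09, 0.557, -0.012]
wrist_force: [-0.8, -0.2, 0.2]
width: 0.599
grip_force: 0.0
```

```bash
python3 - <<'E'
from h import *
W=read_camera("wrist");S=read_camera("side");s=read_state();p=s["tool_pos"];print(p,s["wrist_force"],s["width"])
a=cv2.resize(W["image"][180:330,220:420],(400,300),interpolation=2);b=cv2.resize(S["image"][220:300,300:407],(400,300),interpolation=2)
cv2.imwrite("pics/c5.png",np.hstack([a,b])[:,:,::-1])
E
```

```text
[0.46278414 0.23226913 0.00860677] [-0.27496018  0.15492381  0.39272967] 0.6030935501477258
```

View pics/c5.png

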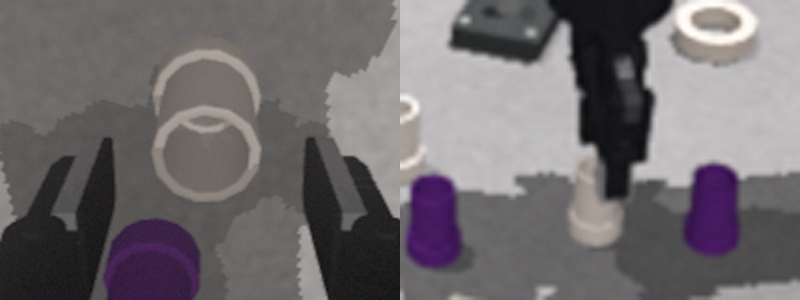

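The fingers now straddle the connector (wrist crop: ring at (206,153), pads at 112 and 305) but sit about 7 mm behind it in tool x. I shift, descend 20 mm and grip.

{"op": "apply_moves", "data": {"fingers": [0.6,0.6,0.6,0.6,0,0,0,0,0,0], "travel": [[0.15,0,0],[0,0,0.2],[0,0,0.2],[0,0,0],[0,0,0],[0,0,0],[0,0,0],[0,0,0],[0,0,0],[0,0,0]], "rotation": [[0,0,0],[0,0,0],[0,0,0],[0,0,0],[0,0,0],[0,0,0],[0,0,0],[0,0,0],[0,0,0],[0,0,0]], "newtons": 25}}

```text
time: 8.3
tool_pos: [0.471, 0.2354, -0.0099]
tcp_rot: [-3.092, -0.558, -0.0]
wrist_force: [0.7, 0.2, -0.9]
width: 0.332
grip_force: 24.7
```

```bash
python3 - <<'E'
from h import *
W=read_camera("wrist");S=read_camera("side");s=read_state();p=s["tool_pos"];print(p,s["wrist_force"],s["width"],s["grip_force"])
a=cv2.resize(W["image"][180:330,220:420],(400,300),interpolation=2);b=cv2.resize(S["image"][220:300,300:407],(400,300),interpolation=2)
cv2.imwrite("pics/c6.png",np.hstack([a,b])[:,:,::-1])
E
```

```text
[ 0.47100159  0.23537096 -0.0099507 ] [-0.58725453 -0.39336376  0.15751245] 0.33639110031140956 24.662771690636873
```

Gripped: the opening of 0.336 is about 29 mm, at 25 N. I lift and carry it over the gauge pin.

{"op": "apply_moves", "data": {"fingers": [0,0,0,0,0,0,0,0,0,0,0], "travel": [[0,0,-0.8],[0,0,-0.8],[0,0,-0.8],[0.07,0.77,0],[0.07,0.77,0],[0.07,0.77,0],[0.07,0.77,0],[0.07,0.77,0],[0.07,0.77,0],[0,0,0],[0,0,0]], "rotation": [[0,0,0],[0,0,0],[0,0,0],[0,0,0],[0,0,0],[0,0,0],[0,0,0],[0,0,0],[0,0,0],[0,0,0],[0,0,0]]}}

```text
time: 9.5
tool_pos: [0.5713, 0.0255, 0.1098]
tcp_rot: [-3.092, -0.554, 0.001]
wrist_force: [-0.1, -0.2, -0.1]
width: 0.334
grip_force: 24.9
```

```bash
python3 - <<'E'
from h import *
W=read_camera("wrist");S=read_camera("side");T=read_camera("top");s=read_state();p=s["tool_pos"];print(p,s["q"],s["width"],s["grip_force"])
u=proj(S,(.566,.021,.086));print(u,proj(S,(.566,.021,.12)),proj(W,(.566,.021,.086)),proj(W,(.566,.021,.165)))
a=cv2.resize(W["image"][100:300,190:457],(400,300),interpolation=2);b=cv2.resize(S["image"][160:250,270:390],(400,300),interpolation=2)
c=cv2.resize(T["image"][160:250,270:390],(400,300),interpolation=2)
cv2.imwrite("pics/c7.png",np.vstack([np.hstack([a,b]),np.hstack([c,c*0])])[:,:,::-1])
E
```

```text
[0.5705972  0.0272172  0.10972494] [3.79517053e-03 1.38605593e-01 1.91710922e+00 4.45737753e-04
 1.08669701e+00 1.21668102e+00] 0.33029232938061837 24.945195447653532
(np.float64(329.03634098419076), np.float64(200.5864468560293)) (np.float64(329.09736147294655), np.float64(189.72714904174956)) (np.float64(327.8334233320128), np.float64(228.3824283155996)) (np.float64(329.6921623338543), np.float64(292.3037804202876))
```

View pics/c7.png

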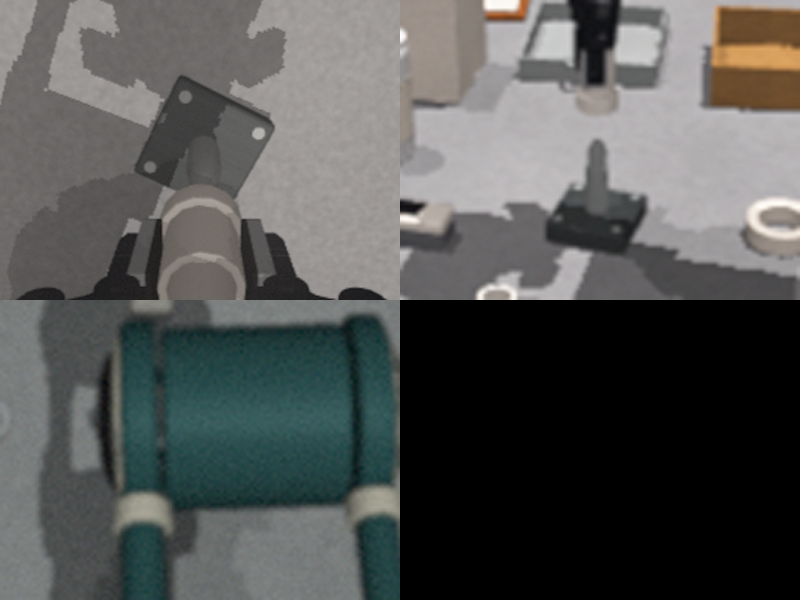

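The side view shows the held connector (597,95) directly above the pin tip (597,145). In the wrist crop the pin (203,150) lines up with the connector (202). I descend onto the pin and watch the force.

{"op": "apply_moves", "data": {"fingers": [0,0,0,0,0,0], "travel": [[0,0,0.2],[0,0,0.2],[0,0,0.2],[0,0,0.2],[0,0,0.2],[0,0,0]], "rotation": [[0,0,0],[0,0,0],[0,0,0],[0,0,0],[0,0,0],[0,0,0]]}}

```text
time: 10.25
tool_pos: [0.5706, 0.0253, 0.058]
tcp_rot: [3.09, 0.558, -0.003]
wrist_force: [1.4, -5.3, -3.7]
width: 0.333
grip_force: 24.9
```

{"op": "apply_moves", "data": {"fingers": [0,0,0,0,0], "travel": [[0,0,0.08],[0,0,0.06],[0,0,0.06],[0,0,0.06],[0,0,0]], "rotation": [[0,0,0],[0,0,0],[0,0,0],[0,0,0],[0,0,0]]}}

```text
time: 10.75
tool_pos: [0.5724, 0.0252, 0.0486]
tcp_rot: [3.09, 0.558, 0.002]
wrist_force: [-1.8, -6.5, 6.9]
width: 0.332
grip_force: 25.1
```

{"op": "apply_moves", "data": {"fingers": [0,0,0], "travel": [[-0.01,0.04,0],[0,0,0],[0,0,0]], "rotation": [[0,0,0],[0,0,0],[0,0,0]]}}

```text
time: 11.05
tool_pos: [0.5722, 0.0245, 0.0483]
tcp_rot: [-3.091, -0.556, -0.002]
wrist_force: [-1.6, -2.2, 5.5]
width: 0.333
grip_force: 25.0
```

{"op": "apply_moves", "data": {"fingers": [0,0,0,0], "travel": [[-0.02,0.015,0],[0,0,0],[0,0,0.06],[0,0,0]], "rotation": [[0,0,0],[0,0,0],[0,0,0],[0,0,0]]}}

```text
time: 11.45
tool_pos: [0.5734, 0.0244, 0.0474]
tcp_rot: [-3.091, -0.556, -0.008]
wrist_force: [-1.6, 1.1, 13.6]
width: 0.326
grip_force: 24.8
```

```bash
python3 - <<'E'
from h import *
s=read_state();print(s["tool_pos"],s["wrist_force"],s["torque"],s["width"])
S=read_camera("side");im=S["image"].astype(int)
# connector visible column profile under the fingers
for c in(326,329,332):print(c,[int(im[y,c].mean()) for y in range(185,240)])
for z in(.02,.058,.062,.08,.095):print(z,[round(v,1) for v in proj(S,(.566,.0385,z))])
E
```

```text
[0.57341634 0.02438924 0.04736095] [-1.58003908  1.05777268 13.56578662] [ 0.15725648  0.55930088 -0.00181063] 0.32608509985363415
326 [18, 17, 20, 19, 19, 19, 19, 22, 21, 20, 19, 19, 24, 23, 22, 23, 22, 23, 21, 25, 58, 114, 143, 155, 160, 151, 151, 150, 134, 95, 85, 83, 84, 85, 86, 85, 86, 84, 68, 49, 45, 48, 65, 83, 69, 43, 40, 38, 40, 55, 84, 104, 99, 98, 98]
329 [43, 40, 26, 21, 19, 20, 34, 43, 27, 23, 20, 22, 24, 25, 24, 25, 25, 22, 23, 28, 68, 128, 154, 150, 147, 155, 156, 155, 141, 107, 99, 98, 98, 97, 97, 97, 98, 97, 89, 63, 37, 40, 45, 45, 46, 45, 41, 40, 39, 43, 70, 99, 101, 101, 98]
332 [26, 23, 18, 16, 17, 19, 18, 22, 23, 30, 69, 119, 132, 133, 133, 133, 132, 132, 132, 132, 133, 136, 139, 140, 147, 146, 144, 141, 137, 139, 138, 119, 81, 74, 75, 75, 76, 74, 62, 38, 34, 34, 34, 35, 39, 43, 42, 40, 40, 39, 50, 79, 100, 99, 98]
0.02 [np.float64(327.6), np.float64(224.1)]
0.058 [np.float64(327.7), np.float64(212.5)]
0.062 [np.float64(327.7), np.float64(211.3)]
0.08 [np.float64(327.7), np.float64(205.6)]
0.095 [np.float64(327.7), np.float64(200.9)]
```

The connector has stopped with its underside about 38 mm above the base, at 13 N. I relieve the load and let go, to see whether it drops by itself.

{"op": "apply_moves", "data": {"fingers": [0,0,0.5,0.5,0.5,0.5], "travel": [[0,0,-0.06],[0,0,0],[0,0,0],[0,0,0],[0,0,0],[0,0,0]], "rotation": [[0,0,0],[0,0,0],[0,0,0],[0,0,0],[0,0,0],[0,0,0]]}}

```text
time: 12.1
tool_pos: [0.5703, 0.0231, 0.0464]
tcp_rot: [-3.091, -0.557, 0.002]
wrist_force: [0.1, -0.1, 0.0]
width: 0.497
grip_force: 0.0
```

```bash
cat > prof.py <<'E'
from h import *
s=read_state();print(s["time"],s["tool_pos"],s["wrist_force"],s["torque"],s["width"],s["grip_force"])
S=read_camera("side");im=S["image"].astype(int)
for c in(326,329,332):print(c,[int(im[y,c].mean()) for y in range(185,240)])
cv2.imwrite("pics/side_%d.png"%(s["time"]*100),S["image"][:,:,::-1]);cv2.imwrite("pics/wr_%d.png"%(s["time"]*100),read_camera("wrist")["image"][:,:,::-1])
E
python3 prof.py
```

```text
12.1 [0.57032172 0.02308589 0.0463553 ] [ 0.05112678 -0.12424591  0.00722684] [-0.02996608 -0.04700013  0.01468229] 0.4967338713781506 0.0
326 [20, 19, 18, 19, 19, 19, 18, 20, 18, 18, 22, 35, 62, 80, 81, 81, 80, 82, 81, 80, 80, 88, 120, 155, 162, 152, 149, 142, 119, 91, 86, 84, 84, 86, 86, 86, 87, 83, 68, 48, 45, 47, 50, 55, 57, 43, 40, 39, 40, 53, 86, 105, 106, 101, 98]
329 [32, 27, 20, 20, 21, 22, 21, 24, 26, 24, 25, 21, 25, 28, 21, 20, 22, 22, 21, 20, 24, 67, 119, 144, 156, 155, 156, 156, 138, 102, 99, 99, 99, 99, 97, 98, 98, 96, 89, 63, 39, 44, 47, 49, 47, 45, 41, 38, 40, 43, 70, 98, 101, 101, 99]
332 [42, 35, 22, 19, 21, 21, 24, 25, 24, 23, 24, 42, 72, 83, 82, 83, 83, 83, 82, 81, 84, 103, 130, 142, 147, 146, 145, 144, 142, 139, 138, 119, 82, 75, 75, 75, 77, 75, 62, 36, 34, 37, 38, 36, 40, 42, 42, 40, 39, 40, 51, 79, 99, 99, 97]
```

It stays up after letting go. To rule out a mere misalignment, I regrip, relieve any side force and give a light push.

{"op": "apply_moves", "data": {"fingers": [0,0,0,0,0,0], "travel": [[0,0,0],[0,0,0],[0,0,0],[0,0,0],[0,0,0.03],[0,0,0]], "rotation": [[0,0,0],[0,0,0],[0,0,0],[0,0,0],[0,0,0],[0,0,0]]}}

```text
time: 12.8
tool_pos: [0.5713, 0.0233, 0.0465]
tcp_rot: [-3.092, -0.557, -0.001]
wrist_force: [-1.9, 0.7, 6.1]
width: 0.332
grip_force: 25.1
```

{"op": "apply_moves", "data": {"fingers": [0,0], "travel": [[0.03,0,0],[0,0,0]], "rotation": [[0,0,0],[0,0,0]]}}

```text
time: 13.0
tool_pos: [0.5718, 0.0235, 0.0464]
tcp_rot: [3.092, 0.558, -0.002]
wrist_force: [-4.4, -0.3, 8.2]
width: 0.328
grip_force: 24.6
```

{"op": "apply_moves", "data": {"fingers": [0,0], "travel": [[-0.06,0,0],[0,0,0]], "rotation": [[0,0,0],[0,0,0]]}}

```text
time: 13.2
tool_pos: [0.5707, 0.0231, 0.0465]
tcp_rot: [-3.091, -0.557, -0.005]
wrist_force: [0.4, 3.0, 4.2]
width: 0.327
grip_force: 24.6
```

{"op": "apply_moves", "data": {"fingers": [0,0], "travel": [[0.03,0.03,0],[0,0,0]], "rotation": [[0,0,0],[0,0,0]]}}

```text
time: 13.4
tool_pos: [0.5713, 0.023, 0.0464]
tcp_rot: [-3.09, -0.556, 0.0]
wrist_force: [-4.0, 5.3, 8.2]
width: 0.336
grip_force: 25.2
```

{"op": "apply_moves", "data": {"fingers": [0,0], "travel": [[0,-0.06,0],[0,0,0]], "rotation": [[0,0,0],[0,0,0]]}}

```text
time: 13.6
tool_pos: [0.5711, 0.0236, 0.0463]
tcp_rot: [3.089, 0.559, 0.001]
wrist_force: [-0.5, -2.1, 6.1]
width: 0.334
grip_force: 24.7
```

A stiff side reaction in every direction with no free play means the bore sits tight on the 16 mm section, so this connector is a reject. I lift it and carry it to the carton.

{"op": "apply_moves", "data": {"fingers": [0,0,0,0,0,0,0,0,0,0,0,0], "travel": [[0,0.03,-0.5],[0,0,-0.7],[0,0,-0.8],[-0.56,0.61,0],[-0.56,0.61,0],[-0.56,0.61,0],[-0.56,0.61,0],[-0.56,0.61,0],[-0.56,0.61,0],[-0.56,0.61,0],[-0.56,0.61,0],[0,0,0]], "rotation": [[0,0,0],[0,0,0],[0,0,0],[0,0,0],[0,0,0],[0,0,0],[0,0,0],[0,0,0],[0,0,0],[0,0,0],[0,0,0],[0,0,0]]}}

```text
time: 14.8
tool_pos: [0.4439, -0.2881, 0.145]
tcp_rot: [3.091, 0.55, -0.003]
wrist_force: [0.0, 0.6, -1.0]
width: 0.332
grip_force: 25.6
```

```bash
python3 - <<'E'
from h import *
s=read_state();p=s["tool_pos"];print(p,s["q"],s["width"],s["grip_force"],need((.446,-.284,-.004)))
for n in("wrist","side"):
  c=read_camera(n)
  for k,z in(("carton_floor",.004),("carton",0)):print(n,k,[(round(r["p"],2),onz(c,r["location"],z)) for r in tip_of(n,k)[:1]])
E
```

```text
[ 0.44388464 -0.28809486  0.14500287] [-0.62074969  0.02621145  1.96937386 -0.00304454  1.1462108   0.59922758] 0.3319337449523837 25.59187749400735 [ 0.07512484 -0.0664415   2.97979536]
wrist carton_floor [(0.57, array([ 0.44191492, -0.2885235 ,  0.004     ]))]
wrist carton [(0.92, array([ 0.43414165, -0.29273543,  0.        ]))]
side carton_floor [(0.74, array([ 0.43881362, -0.27167679,  0.004     ]))]
side carton [(0.74, array([ 0.44765359, -0.30554052,  0.        ]))]
```

{"op": "apply_moves", "data": {"fingers": [0,0,0,0,0,0,0], "travel": [[0,0,0.6],[0,0,0.7],[0,0,0.6],[0,0,0.5],[0,0,0.4],[0,0,0.1],[0,0,0]], "rotation": [[0,0,0],[0,0,0],[0,0,0],[0,0,0],[0,0,0],[0,0,0],[0,0,0]]}}

```text
time: 15.8
tool_pos: [0.446, -0.2824, -0.0002]
tcp_rot: [-3.09, -0.56, 0.002]
wrist_force: [0.1, 0.4, 0.7]
width: 0.332
grip_force: 25.6
```

{"op": "apply_moves", "data": {"fingers": [0,0], "travel": [[0,0,0.06],[0,0,0]], "rotation": [[0,0,0],[0,0,0]]}}

```text
time: 16.0
tool_pos: [0.4473, -0.2842, -0.0014]
tcp_rot: [3.09, 0.558, 0.002]
wrist_force: [0.8, -0.4, 0.3]
width: 0.329
grip_force: 25.6
```

{"op": "apply_moves", "data": {"fingers": [0,0], "travel": [[0,0,0.04],[0,0,0]], "rotation": [[0,0,0],[0,0,0]]}}

```text
time: 16.2
tool_pos: [0.4466, -0.2841, -0.004]
tcp_rot: [3.091, 0.557, 0.001]
wrist_force: [1.0, -0.9, 0.5]
width: 0.331
grip_force: 25.6
```

{"op": "apply_moves", "data": {"fingers": [0,0], "travel": [[0,0,0.03],[0,0,0]], "rotation": [[0,0,0],[0,0,0]]}}

```text
time: 16.4
tool_pos: [0.4461, -0.2838, -0.006]
tcp_rot: [-3.092, -0.557, 0.0]
wrist_force: [0.1, 0.0, -0.8]
width: 0.335
grip_force: 25.6
```

{"op": "apply_moves", "data": {"fingers": [0.55,0.55,0.55,0.55,0.55,0.55,0.55,0.55,0.55], "travel": [[0,0,0],[0,0,0],[0,0,0],[0,0,-0.3],[0,0,-0.6],[0,0,-0.7],[0,0,-0.7],[0,0,-0.8],[0,0,0]], "rotation": [[0,0,0],[0,0,0],[0,0,0],[0,0,0],[0,0,0],[0,0,0],[0,0,0],[0,0,0],[0,0,0]]}}

```text
time: 17.3
tool_pos: [0.4506, -0.2868, 0.1574]
tcp_rot: [3.082, 0.556, 0.015]
wrist_force: [0.2, 0.5, 0.8]
width: 0.55
grip_force: 0.0
```

```bash
python3 - <<'E'
from h import *
for n in("wrist","side"):
  c=read_camera(n);save(c,"placed_"+n)
  print(n,[(round(r["p"],2),[round(v) for v in r["location"]],onz(c,r["location"],.004)) for r in tip_of(n,"connector_a")[:6]])
  print([(r["bbox"],c["image"][r["mask"]].mean(0).astype(int)) for r in regions_of(n,"connector_a")[:5]])
  print(proj(c,(.441,-.2865,.004)),proj(c,(.441,-.2865,.054)))
s=read_state();print(s["time"],s["tool_pos"],need((.610,.2005,.15)))
E
```

```text
wrist [(0.57, [318, 188], array([ 0.43915088, -0.28433647,  0.004     ]))]
[([303.3, 174.5, 32.5, 37.3], array([144, 135, 129])), ([247.3, 113.0, 161.8, 158.7], array([137, 108,  75]))]
(np.float64(319.867804652342), np.float64(187.29117321528668)) (np.float64(319.7457281916369), np.float64(199.9742486463005))
side [(0.7, [297, 265], array([0.60614985, 0.2134626 , 0.004     ])), (0.63, [382, 281], array([0.39383906, 0.22838641, 0.004     ])), (0.63, [312, 286], array([0.55077544, 0.28213588, 0.004     ])), (0.48, [383, 183], array([ 0.44092683, -0.27269975,  0.004     ]))]
[([372.4, 267.1, 20.0, 22.5], array([ 80,  40, 104])), ([303.8, 268.3, 12.6, 24.0], array([ 77,  35, 102])), ([291.6, 247.2, 13.4, 23.7], array([167, 159, 153])), ([379.2, 168.6, 10.9, 16.5], array([165, 150, 137]))]
(np.float64(383.47885255182246), np.float64(181.15051600558064)) (np.float64(384.5019808489491), np.float64(167.82506639456687))
17.6 [ 0.44508773 -0.282946    0.14745078] [ 6.46790145 -7.90781333 -0.04212291]
```

The first connector stands in the carton (wrist box 32x37 px, where expected). Now I go to the second.

{"op": "apply_moves", "data": {"fingers": [0.55,0.55,0.55,0.55,0.55,0.55,0.55,0.55,0.55,0.55,0.55,0.55], "travel": [[0.59,-0.72,0],[0.59,-0.72,0],[0.59,-0.72,0],[0.59,-0.72,0],[0.59,-0.72,0],[0.59,-0.72,0],[0.59,-0.72,0],[0.59,-0.72,0],[0.59,-0.72,0],[0.59,-0.72,0],[0.59,-0.72,0],[0,0,0]], "rotation": [[0,0,0],[0,0,0],[0,0,0],[0,0,0],[0,0,0],[0,0,0],[0,0,0],[0,0,0],[0,0,0],[0,0,0],[0,0,0],[0,0,0]]}}

```text
time: 18.8
tool_pos: [0.6122, 0.2058, 0.147]
tcp_rot: [-3.089, -0.564, 0.002]
wrist_force: [-0.6, -0.9, -0.0]
width: 0.55
grip_force: 0.0
```

```bash
python3 - <<'E'
from h import *
np.set_printoptions(precision=4,suppress=True)
W=read_camera("wrist");save(W,"w8");s=read_state();print(s["tool_pos"],s["q"],s["time"])
im=W["image"].astype(int)
u=proj(W,(.605,.198,.05));v=proj(W,(.605,.198,0));print(u,v)
for r in regions_of("wrist","connector_b")[:4]:
  x,y,w,h=r["bbox"];print(r["p"],r["bbox"],im[r["mask"]].mean(0).astype(int))
x0,y0=int(u[0])-70,int(u[1])-80
cv2.imwrite("pics/w8c.png",cv2.resize(W["image"][y0:y0+150,x0:x0+200],(800,600),interpolation=2)[:,:,::-1]);print(x0,y0)
E
```

```text
[0.6113 0.2031 0.1468] [0.2819 0.2413 1.7226 0.0002 1.1808 1.4919] 18.85
(np.float64(329.46480898906844), np.float64(201.66333914294185)) (np.float64(328.79294560129466), np.float64(188.1456868746458))
0.94 [310.0, 173.8, 34.9, 40.6] [127 121 116]
0.71 [228.9, 187.5, 39.2, 43.4] [71 48 81]
0.59 [591.3, 392.2, 21.2, 6.9] [108 101  95]
259 121
```

View pics/w8c.png

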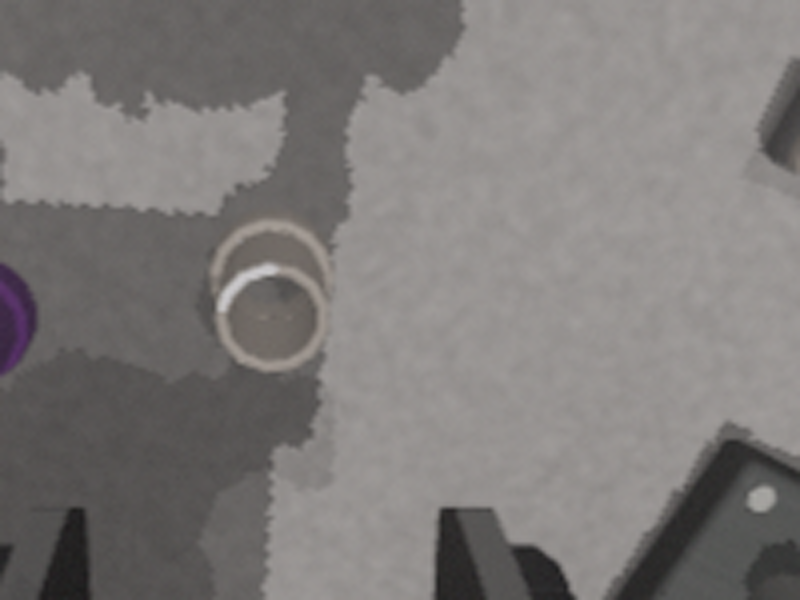

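The last picture shows the second white connector's rim at crop (273,317), midway between the fingers (88 and 438) to within about 2 mm; the purple one is well clear on the left. I descend and grip.

{"op": "apply_moves", "data": {"fingers": [0.6,0.6,0.6,0.6,0.6,0.6,0.6,0,0,0,0,0], "travel": [[0,0.02,0.6],[0,0,0.6],[0,0,0.6],[0,0,0.6],[0,0,0.4],[0,0,0.32],[0,0,0],[0,0,0],[0,0,0],[0,0,0],[0,0,0],[0,0,0]], "rotation": [[0,0,0],[0,0,0],[0,0,0],[0,0,0],[0,0,0],[0,0,0],[0,0,0],[0,0,0],[0,0,0],[0,0,0],[0,0,0],[0,0,0]], "newtons": 25}}

```text
time: 20.1
tool_pos: [0.6133, 0.2, -0.0058]
tcp_rot: [-3.092, -0.558, -0.003]
wrist_force: [0.1, 0.0, 2.7]
width: 0.333
grip_force: 24.6
```

```bash
python3 - <<'E'
from h import *
s=read_state();print(s["tool_pos"],s["width"],s["grip_force"],s["wrist_force"],need((.571,.0235,s["tool_pos"][2])))
E
```

```text
[ 0.61325995  0.20002196 -0.00581468] 0.3327446326360935 24.641663599554704 [0.07617434 0.02603803 2.69648021] [-2.02559038  3.01252943 -0.00345772]
```

{"op": "apply_moves", "data": {"fingers": [0,0,0,0,0,0,0,0,0,0], "travel": [[0,0,-0.8],[0,0,-0.8],[0,0,-0.8],[-0.4,0.61,0],[-0.4,0.61,0],[-0.4,0.61,0],[-0.4,0.61,0],[-0.4,0.6,0],[0,0,0],[0,0,0]], "rotation": [[0,0,0],[0,0,0],[0,0,0],[0,0,0],[0,0,0],[0,0,0],[0,0,0],[0,0,0],[0,0,0],[0,0,0]]}}

```text
time: 21.1
tool_pos: [0.5717, 0.0218, 0.1132]
tcp_rot: [-3.092, -0.554, -0.001]
wrist_force: [-0.3, 0.3, -1.1]
width: 0.331
grip_force: 24.8
```

```bash
python3 - <<'E'
from h import *
s=read_state();print(s["tool_pos"],s["width"],s["grip_force"])
W=read_camera("wrist");S=read_camera("side");w=W["image"].astype(int);i=S["image"].astype(int)
# whitish connector extents: side rows just below fingers, pin columns
for y in(186,188,190,192):print("conn",y,[x for x in range(310,350) if i[y,x].min()>118 and i[y,x,0]-i[y,x,2]>6])
for y in(206,210,214):print("pin",y,[x for x in range(315,345) if i[y,x].mean()<130])
print([int(i[y,329].mean()) for y in range(175,215)])
for r in regions_of("wrist","connector_b")[:2]:print(r["p"],r["bbox"],w[r["mask"]].mean(0).astype(int))
for r in regions_of("wrist","gauge")[:1]:print(r["p"],r["bbox"])
E
```

```text
[0.57167834 0.02181587 0.11323797] 0.3312863288279256 24.765588084255796
conn 186 [323, 324, 325, 326, 327, 328, 329, 330, 331, 332, 333, 334, 335, 336]
conn 188 [323, 324, 325, 326, 327, 328, 329, 330, 331, 332, 333, 334, 335]
conn 190 [324, 325, 326, 327, 328, 329, 330, 331, 332, 333, 334, 335]
conn 192 [324, 325, 326, 327, 328, 329, 330, 331, 332, 333, 334]
pin 206 [327, 328, 329, 330, 331]
pin 210 [326, 327, 328, 329, 330, 331]
pin 214 [326, 327, 328, 329, 330, 331]
[19, 20, 20, 19, 20, 22, 19, 23, 67, 122, 148, 155, 153, 152, 151, 153, 154, 154, 157, 169, 180, 180, 178, 179, 181, 182, 159, 105, 101, 105, 105, 103, 103, 102, 101, 102, 101, 100, 99, 99]
0.96 [3.0, 90.9, 86.0, 38.8] [65 30 80]
0.91 [49.8, 257.7, 67.5, 50.8] [72 43 83]
0.81 [277.4, 152.3, 92.9, 79.3]
```

The side-view columns match (connector 329.3, pin 328.8), so I descend.

{"op": "apply_moves", "data": {"fingers": [0,0,0,0,0,0], "travel": [[0,0,0.2],[0,0,0.2],[0,0,0.2],[0,0,0.2],[0,0,0.2],[0,0,0]], "rotation": [[0,0,0],[0,0,0],[0,0,0],[0,0,0],[0,0,0],[0,0,0]]}}

```text
time: 21.9
tool_pos: [0.5702, 0.0224, 0.0606]
tcp_rot: [-3.091, -0.557, 0.005]
wrist_force: [-0.4, 1.1, -0.9]
width: 0.325
grip_force: 24.8
```

{"op": "apply_moves", "data": {"fingers": [0,0,0,0], "travel": [[0,0,0.08],[0,0,0.06],[0,0,0.06],[0,0,0]], "rotation": [[0,0,0],[0,0,0],[0,0,0],[0,0,0]]}}

```text
time: 22.3
tool_pos: [0.5716, 0.0223, 0.0528]
tcp_rot: [-3.092, -0.557, 0.0]
wrist_force: [0.7, 0.2, 0.5]
width: 0.332
grip_force: 24.8
```

Bottom at about 59 mm with no force. I continue in small steps.

{"op": "apply_moves", "data": {"fingers": [0,0,0], "travel": [[0,0,0.06],[0,0,0.06],[0,0,0]], "rotation": [[0,0,0],[0,0,0],[0,0,0]]}}

```text
time: 22.6
tool_pos: [0.5719, 0.0225, 0.0467]
tcp_rot: [-3.092, -0.557, -0.001]
wrist_force: [1.3, 1.6, 0.0]
width: 0.333
grip_force: 24.8
```

{"op": "apply_moves", "data": {"fingers": [0,0,0], "travel": [[0,0,0.04],[0,0,0.04],[0,0,0]], "rotation": [[0,0,0],[0,0,0],[0,0,0]]}}

```text
time: 22.9
tool_pos: [0.5718, 0.0225, 0.0428]
tcp_rot: [-3.092, -0.557, -0.001]
wrist_force: [1.3, 0.5, -1.1]
width: 0.331
grip_force: 24.8
```

{"op": "apply_moves", "data": {"fingers": [0,0,0,0,0], "travel": [[0,0,0.1],[0,0,0.1],[0,0,0.1],[0,0,0.1],[0,0,0]], "rotation": [[0,0,0],[0,0,0],[0,0,0],[0,0,0],[0,0,0]]}}

```text
time: 23.4
tool_pos: [0.5721, 0.0227, 0.0223]
tcp_rot: [-3.091, -0.557, -0.001]
wrist_force: [3.4, 3.9, -3.3]
width: 0.331
grip_force: 24.7
```

{"op": "apply_moves", "data": {"fingers": [0,0,0], "travel": [[0,0,0.06],[0,0,0.06],[0,0,0]], "rotation": [[0,0,0],[0,0,0],[0,0,0]]}}

```text
time: 23.7
tool_pos: [0.5722, 0.0228, 0.017]
tcp_rot: [-3.091, -0.557, -0.002]
wrist_force: [3.1, 3.8, 0.3]
width: 0.326
grip_force: 25.0
```

{"op": "apply_moves", "data": {"fingers": [0,0,0], "travel": [[0.025,-0.01,0.04],[0,0,0.03],[0,0,0]], "rotation": [[0,0,0],[0,0,0],[0,0,0]]}}

```text
time: 24.0
tool_pos: [0.5724, 0.023, 0.0141]
tcp_rot: [3.091, 0.558, -0.002]
wrist_force: [-0.7, 2.9, 6.2]
width: 0.33
grip_force: 25.4
```

{"op": "apply_moves", "data": {"fingers": [0.5,0.5,0.5,0.5], "travel": [[0,0,0],[0,0,0],[0,0,0],[0,0,0]], "rotation": [[0,0,0],[0,0,0],[0,0,0],[0,0,0]]}}

```text
time: 24.4
tool_pos: [0.572, 0.023, 0.0129]
tcp_rot: [3.092, 0.557, -0.002]
wrist_force: [-0.4, -0.3, -0.1]
width: 0.499
grip_force: 0.0
```

```bash
python3 prof.py; python3 - <<'E'
from h import *
S=read_camera("side");print(proj(S,(.566,.0385,.02)))
E
```

```text
24.4 [0.57199725 0.02299678 0.01290313] [-0.38745819 -0.2981171  -0.10970902] [-0.00262002 -0.0206019  -0.01105692] 0.49917871469492375 0.0
326 [27, 25, 21, 19, 18, 22, 38, 49, 33, 22, 19, 20, 20, 18, 20, 21, 19, 20, 21, 20, 21, 22, 27, 38, 49, 49, 49, 48, 48, 48, 46, 51, 83, 129, 151, 155, 153, 150, 150, 132, 82, 46, 46, 48, 48, 42, 41, 39, 40, 53, 84, 102, 101, 99, 99]
329 [121, 107, 106, 109, 118, 112, 111, 121, 72, 43, 40, 40, 36, 27, 22, 18, 21, 20, 25, 24, 24, 24, 21, 25, 29, 20, 20, 20, 21, 19, 20, 42, 93, 140, 154, 153, 154, 155, 155, 156, 126, 47, 33, 38, 45, 46, 40, 39, 39, 43, 70, 99, 102, 100, 97]
332 [24, 24, 24, 30, 45, 62, 78, 84, 61, 40, 36, 36, 33, 23, 18, 18, 20, 19, 16, 19, 20, 22, 61, 112, 129, 126, 125, 124, 124, 124, 122, 125, 133, 141, 138, 139, 150, 151, 148, 129, 74, 36, 33, 34, 36, 39, 42, 40, 39, 40, 49, 73, 94, 99, 98]
(np.float64(327.6435491273223), np.float64(224.105710614077))
```

Fully down on the base: contact at reported z 0.014, and the collar's lower edge is at row 225 as expected. It is good, so I regrip and take it to the tray.

{"op": "apply_moves", "data": {"fingers": [0,0,0,0,0,0,0,0], "travel": [[0,0,0],[0,0,0],[0,0,0],[0,0,0],[0,0,-0.5],[0,0,-0.7],[0,0,-0.7],[0,0,-0.5]], "rotation": [[0,0,0],[0,0,0],[0,0,0],[0,0,0],[0,0,0],[0,0,0],[0,0,0],[0,0,0]]}}

```text
time: 25.35
tool_pos: [0.5737, 0.0232, 0.1359]
tcp_rot: [3.091, 0.558, 0.004]
wrist_force: [-0.4, 0.2, -0.5]
width: 0.323
grip_force: 29.6
```

{"op": "apply_moves", "data": {"fingers": [0,0,0,0,0,0,0,0,0], "travel": [[-0.13,0.93,0],[-0.13,0.93,0],[-0.13,0.93,0],[-0.13,0.93,0],[-0.13,0.93,0],[-0.13,0.93,0],[-0.13,0.93,0],[0,0,0],[0,0,0]], "rotation": [[0,0,0],[0,0,0],[0,0,0],[0,0,0],[0,0,0],[0,0,0],[0,0,0],[0,0,0],[0,0,0]]}}

```text
time: 26.25
tool_pos: [0.6432, -0.2988, 0.1326]
tcp_rot: [-3.091, -0.554, 0.001]
wrist_force: [0.4, 0.1, -1.0]
width: 0.327
grip_force: 29.8
```

```bash
python3 - <<'E'
from h import *
s=read_state();print(s["tool_pos"],s["width"],s["grip_force"],need((.643,-.2995,-.003)))
for n in("wrist","side"):
  c=read_camera(n);print(n,[(round(r["p"],2),onz(c,r["location"],.003)) for r in tip_of(n,"tray_floor")[:1]])
E
```

```text
[ 0.64323023 -0.29883213  0.13259445] 0.3274976903623157 29.784885646076873 [-0.00700569  0.01403844  2.71188047]
wrist [(0.74, array([0.56841935, 0.01830175, 0.003     ]))]
side [(0.89, array([ 0.64196127, -0.31031176,  0.003     ]))]
```

{"op": "apply_moves", "data": {"fingers": [0,0,0,0,0,0,0], "travel": [[0,0,0.6],[0,0,0.7],[0,0,0.6],[0,0,0.5],[0,0,0.2],[0,0,0.08],[0,0,0]], "rotation": [[0,0,0],[0,0,0],[0,0,0],[0,0,0],[0,0,0],[0,0,0],[0,0,0]]}}

```text
time: 27.15
tool_pos: [0.6443, -0.2972, 0.0001]
tcp_rot: [3.091, 0.559, 0.001]
wrist_force: [0.8, 0.6, -0.1]
width: 0.326
grip_force: 29.8
```

{"op": "apply_moves", "data": {"fingers": [0,0], "travel": [[0,0,0.04],[0,0,0]], "rotation": [[0,0,0],[0,0,0]]}}

```text
time: 27.35
tool_pos: [0.6449, -0.2982, -0.0008]
tcp_rot: [3.09, 0.557, 0.003]
wrist_force: [0.0, -0.3, -0.3]
width: 0.32
grip_force: 29.8
```

{"op": "apply_moves", "data": {"fingers": [0,0], "travel": [[0,0,0.04],[0,0,0]], "rotation": [[0,0,0],[0,0,0]]}}

```text
time: 27.55
tool_pos: [0.6446, -0.2982, -0.0034]
tcp_rot: [3.091, 0.557, 0.003]
wrist_force: [0.2, 0.4, 1.5]
width: 0.326
grip_force: 29.9
```

{"op": "apply_moves", "data": {"fingers": [0,0], "travel": [[0,0,0.03],[0,0,0]], "rotation": [[0,0,0],[0,0,0]]}}

```text
time: 27.75
tool_pos: [0.6447, -0.2982, -0.0035]
tcp_rot: [3.091, 0.557, 0.002]
wrist_force: [-3.0, 1.3, 8.6]
width: 0.329
grip_force: 30.5
```

Contact with the floor. I release and retreat.

{"op": "apply_moves", "data": {"fingers": [0,0.55,0.55,0.55,0.55,0.55,0.55,0.55,0.55,0.55], "travel": [[0,0,-0.03],[0,0,0],[0,0,0],[0,0,0],[0,0,-0.3],[0,0,-0.6],[0,0,-0.7],[0,0,-0.7],[0,0,-0.8],[0,0,0]], "rotation": [[0,0,0],[0,0,0],[0,0,0],[0,0,0],[0,0,0],[0,0,0],[0,0,0],[0,0,0],[0,0,0],[0,0,0]]}}

```text
time: 28.75
tool_pos: [0.6485, -0.3, 0.1604]
tcp_rot: [3.083, 0.556, 0.018]
wrist_force: [0.4, -0.8, 1.1]
width: 0.551
grip_force: 0.0
```

```bash
python3 - <<'E'
from h import *
for n in("wrist","side"):
  c=read_camera(n);save(c,"end_"+n)
  print(n,[(round(r["p"],2),[round(v) for v in r["location"]],onz(c,r["location"],.003)) for r in tip_of(n,"connector_b")[:6]])
  print([(r["bbox"],c["image"][r["mask"]].mean(0).astype(int)) for r in regions_of(n,"connector_b")[:6]])
  print(proj(c,(.639,-.301,.003)),proj(c,(.639,-.301,.053)))
print(read_state()["time"],read_state()["tool_pos"])
E
```

```text
wrist [(0.9, [317, 188], array([ 0.63564882, -0.29729165,  0.003     ]))]
[([304.3, 174.9, 32.3, 38.5], array([140, 136, 132]))]
(np.float64(320.9928490730107), np.float64(186.99196392522106)) (np.float64(321.01956784842633), np.float64(199.3560815820132))
side [(0.67, [382, 283], array([0.39444971, 0.23570951, 0.003     ])), (0.63, [312, 288], array([0.55061297, 0.28483205, 0.003     ])), (0.58, [385, 182], array([ 0.43708518, -0.28593755,  0.003     ])), (0.49, [326, 177], array([ 0.63868199, -0.27988715,  0.003     ]))]
[([303.6, 266.0, 13.8, 25.2], array([ 79,  37, 105])), ([324.7, 163.8, 7.1, 12.5], array([165, 157, 151])), ([373.0, 261.7, 19.5, 28.9], array([ 75,  34, 100]))]
(np.float64(327.27362209379044), np.float64(174.03201403092186)) (np.float64(327.3144193413546), np.float64(161.03199874886556))
29.05 [ 0.64241732 -0.29695891  0.14832823]
```

Both connectors stand upright where they belong (wrist box 32x38 px in the tray, and both found in the side view), and the purple ones have not moved. I hand the job in.

```bash
python3 -c "
from workcell import *
print(finish_job())"
```

```text
the job is handed in; nothing more can be done
None
```

The job is handed in at about 29 s of robot time: the connector nearer the robot stopped at the pin's shoulder and stands in the carton, the other went fully down and stands in the steel tray, and nothing else on the desk was deliberately touched.

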